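Set the reference cell in the oil mill's photometer

ROBOT

A 6-joint arm with a two-finger parallel gripper is mounted at the origin on the work surface. World frame = base frame: x ahead of the robot, y to its left, z up, the work surface at z = 0. Lengths are in m, angles in degrees, forces in N, time in s.
With the tool pointing down it reaches from about 0.4 to 0.925 m from the base axis. Payload 3.4 kg.
Tool frame: the origin (TCP) lies on the centre line of the jaws, within the pads' length; the fingertips stand 19 mm ahead of it and the grasp point (between the pads) is the TCP (manip.tip_reach is the distance from the TCP to the fingertips, in m); z points along the fingers, y is the line along which they close (so a half turn about z gives the same grasp; the last joint's range is limited). The gripper opens to 85 mm and grips with 20 to 120 N. Pads are 22 mm wide; open, the fingers measure 114 mm over their backs; the gripper's body (76 mm by 85 mm) begins 54 mm behind the grasp point. The pads swing forward as they close: fully open they stand 13 mm farther back than shut.
Start: joints at [66.148, 17.578, 86.31, -0, 76.112, -4.211], TCP at [0.193, 0.542, 0.25] pointing down, gripper open.
Joint ranges: [-179.03, 179.03], [-60, 130.46], [8.19, 133.38], [-81.62, 261.62], [5.75, 156.47], [-153.77, 153.77]. Speed limits (degrees/s): [147.25, 147.25, 180, 180, 180, 180].

INTERFACE

Orientations are given as a 3x3 rotation matrix whose columns are the frame's x, y, z axes.
In Python, from workcell import manip, cams gives the robot as it stands.
- The arm moves only by the tool play_rows, never from a script. Its argument "plan" is a list of rows, each an object with "dp": the shift along the tool's x, y, z in cm, a list of three; "spin": the turn about the tool's z in rad; "grip": the gripper's target within -1 to 1 (fully open at 1, half-way at 0, shut at -1). A call has 1 to 5 rows; each row is the pose to reach, as a shift and turn from the pose commanded when the call began, along the tool's axes at that moment; what a row does not reach only later rows make up. A row lasts 1/12 s, in which the tool goes at most 41.7 mm and 7.16 degrees, less where a joint would pass 70% of its speed; a pose out of reach is approached as far as the arm can. A call with a gripper value outside its range is refused whole. The fingers move at their own pace and stop on an object; "grip_force" is the grip in N (left out, the last holds). Time passes only in rows, so rows that repeat a pose let the fingers close. It gives the time, the measured TCP pose, the force, the opening and the grip force at its end, in the units of the state.
- manip.get_obs(): the state, without advancing time (a new reading comes with each control period).
- cams.read_camera(name): name is "scene" or "side" or "wrist"; returns (picture, depth): 384x512x3 uint8, blue, green, red; 384x512 float32, m along the optical axis (not along the pixel's ray), 0 where there is no reading.
- cams.camera_params(name): a dict with "fov_y" (degrees; the focal length in pixels is half the picture's height over the tangent of half this angle, whatever the lens; pixels are square), "cx", "cy" (the principal point, pixels), "k1" (the pictures are not rectified: a ray, as slopes to the right and down, at radius r is drawn at 1 + k1 r^2 times it, then the intrinsics apply), "rvec" (rotation vector, rad) and "tvec" (3), from world to camera coordinates, as OpenCV has them. Camera axes: x right, y down, z forward; pixel columns grow to the right and rows downward; lengths in m; the calibration is good to about 2 mm. A picture is of the moment at which its call begins: read the wrist's pose just before it. camera_params takes no time and is no camera call; for the wrist camera it gives the pose at the moment of the call.
- manip.sign_off(): hands the job in; it is judged then, once.
The state is a dict: "time": time; "joint_positions": joint angles; "joint_vel": joint speeds; "effort": joint torques, N m; "tool_pos": TCP position; "eef_rot": TCP orientation; "force": force on the tool from outside, world axes, zero at the start; "moment": the same for the moment, N m; "opening": finger opening in m; "finger_force": force on a finger pad.
Only numpy, scipy, OpenCV 4.12 (cv2) and the standard library are available. Lean on these libraries where they do the work, as an engineer would, in place of code of your own. Each camera call takes 0.05 s, during which the arm holds its last target. There are 200 camera calls.

TASK

Take the tall square glass reference cell and set it down gently, standing upright in the middle of the photometer's raised stage between the lamp and the detector, turned so that its two clear faces look squarely at the lamp and the detector and the light passes straight through. Do not tip the cell over, and leave the short cell and the round vial standing where they are.

Things in the scene. Friction and masses are not known exactly. Their poses are not given: they have to be found in the camera images.
- cell: tall loose cell, upright block 40 x 40 x 80 mm high, 0.2-0.33 kg: amber solid glass between two opaque black plates (7 mm thick, full height) on its +x and -x sides; its +y and -y faces are the clear ones. From above the glass is a 26 mm wide band along y between the plates. Origin: centre of underside, z up. Hold it across the black plates (40 mm, along x). Starts upright on the table, any yaw.
- photometer: fixed photometer, base 130 (x) x 310 (y) mm. Middle: flat rimless stage 64 x 64 mm, top 20 mm above table. White lamp housing on +y side, dark detector on -y, 90 mm wide (x), tops 84 mm above table; their black snouts face each other along y, 110 mm apart, so the light runs along y. Stage open to +x, -x and above. Origin: centre of underside (table level), below the stage's middle; z up.
- short_cell: a bystander: a cell of the same make, 40 x 40 mm but only 45 mm tall. Origin: centre of its underside. To be left where it stands.
- vial: a bystander: a round amber glass vial with a black cap, 38 mm across and 80 mm tall. Origin: centre of its underside. To be left where it stands.
There are look-alikes about, which are no part of the job. What is shaped like the cell but purple or turquoise is not meant.

How it is judged:
By the outcome, as a careful person would: the job done as asked, in the order asked, and still so for the second after the job is handed in, with the robot touching nothing.
It also fails if it takes over 32 s, if anything falls off the work surface, if the arm or the gripper's body presses on something with over 40 N, if the wrist force passes 120 N, or if a joint passes its speed limit or range.

## Working session

There is one attempt and no reset: what is moved stays moved. The work goes in short steps, Python scripts to look and compute and a tool call to move; the robot and the scene stay as the last step left them, time stands still between calls to the robot, and variables do not carry over. Pictures are saved under pics/ and viewed, at most 10 in all, crops included, and the job is handed in when it is done.

Besides the shell and the picture viewer there is one more tool, called after "Request:" as a command line: name --argument value ..., lists and objects as JSON in quotes. play_rows: Moves the arm, as the interface text tells. Its arguments: {"type":"object","properties":{"plan":{"type":"array","items":{"type":"object","properties":{"dp":{"type":"array","items":{"type":"number"}},"spin":{"type":"number"},"grip":{"type":"number"}}}},"grip_force":{"type":"number"}},"required":["plan"]}

```bash
mkdir -p pics; cat > h.py <<'E'
import numpy as np, cv2
from workcell import manip, cams
def cap(n):
    p=cams.camera_params(n); im,d=cams.read_camera(n); return im,d,p
def cloud(d,p):
    h,w=d.shape; f=h/2/np.tan(np.radians(p["fov_y"])/2)
    v,u=np.mgrid[:h,:w]; 
    K=np.array([[f,0,p["cx"]],[0,f,p["cy"]],[0,0,1]])
    q=cv2.undistortPoints(np.stack([u,v],-1).reshape(-1,1,2).astype(np.float64),K,np.array([p["k1"],0,0,0.]))[:,0].reshape(h,w,2)
    c=np.dstack([q,np.ones((h,w))])*d[...,None]
    R=cv2.Rodrigues(np.array(p["rvec"],float))[0]; t=np.array(p["tvec"],float).ravel()
    return (c-t)@R
def rays(p,shape):
    P=cloud(np.ones(shape),p); R=cv2.Rodrigues(np.array(p["rvec"],float))[0]
    o=-R.T@np.array(p["tvec"],float).ravel(); return o,P-o
def onplane(p,shape,z):
    o,r=rays(p,shape); s=(z-o[2])/r[...,2]; return o+r*s[...,None]
E
python3 - <<'E'
from h import *
ims=[]
for n in("scene","side","wrist"):
    im,d,p=cap(n); np.savez(n+'0.npz',im=im,d=d,**{k:np.array(v) for k,v in p.items()}); o,_=rays(p,d.shape); print(n,o.round(3),p['fov_y'],p['k1'],(d>0).mean())
    cv2.imwrite(f'pics/{n}0.png',im)
o=manip.get_obs();print(o['time'],o['tool_pos'],np.round(o['eef_rot'],3),manip.tip_reach)
E
```

```text
scene [1.037 0.417 0.831] 44.27024273573028 -0.06982232426383138 0.99603271484375
side [ 0.057 -0.311  0.406] 52.145066493223844 -0.11378928544723994 0.9959920247395834
wrist [0.118 0.567 0.374] 63.17471546338485 -0.023980520550114362 0.996124267578125
0.15 [0.19307647 0.54108598 0.24959973] [[-0.942  0.336 -0.001]
 [ 0.336  0.942 -0.001]
 [ 0.    -0.002 -1.   ]] 0.019
```

View pics/scene0.png

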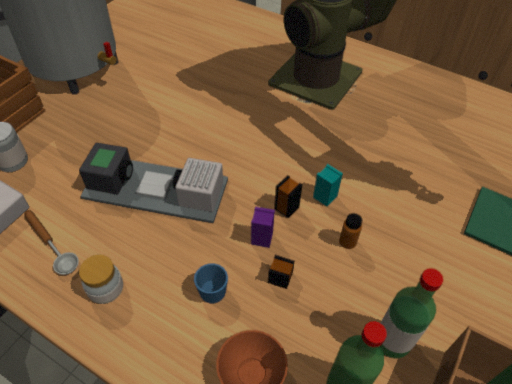

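View pics/side0.png

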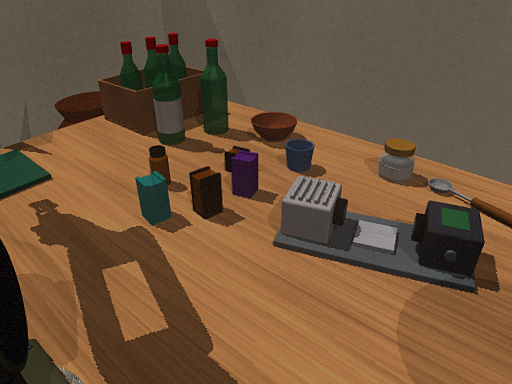

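The scene view shows the amber and black tall cell at about (288,196). Purple is at (262,227), turquoise at (328,185), the short cell at (281,271) and the vial at (350,230). The photometer stage is at (154,184), with the detector on the left and the lamp on the right. The side view agrees: cell at (206,192), stage at (376,236).

```bash
cat > m.py <<'E'
from h import *
def load(n):
    z=np.load(n+'0.npz'); return z['im'],z['d'],{k:(z[k] if z[k].ndim else float(z[k])) for k in('fov_y','cx','cy','k1','rvec','tvec')}
def rect(xy,l):
    r=cv2.minAreaRect((xy*1000).astype(np.float32)); print(l,len(xy),np.round(r[0],1),np.round(r[1],1),round(r[2],1),'med',np.median(xy,0).round(4))
for n in('scene','side'):
    im,d,p=load(n); P=cloud(d,p); Z=P[...,2]
    hsv=cv2.cvtColor(im,cv2.COLOR_BGR2HSV)
    print(n,'table z',np.median(Z[abs(Z)<.02]).round(4))
    box={'scene':dict(cell=(270,305,172,220),purp=(245,277,200,250),turq=(310,345,160,210),vial=(338,365,208,252),short=(262,300,252,292),stage=(130,178,168,202),lamp=(172,230,150,215),det=(75,135,138,198)),
         'side':dict(cell=(185,226,162,222),purp=(230,262,148,198),turq=(135,175,170,226),vial=(146,172,144,188),short=(220,240,144,176),stage=(345,405,215,255),lamp=(275,350,172,248),det=(410,485,196,278))}[n]
    for k,(a,b,c,e) in box.items():
        sub=P[c:e,a:b].reshape(-1,3); lo,hi=dict(cell=(.075,.086),purp=(.074,.09),turq=(.074,.09),vial=(.074,.09),short=(.04,.05),stage=(.0165,.024),lamp=(.078,.09),det=(.078,.09))[k]
        m=(sub[:,2]>lo)&(sub[:,2]<hi); 
        if m.sum()>5: rect(sub[m,:2],k+' z%.4f'%np.median(sub[m,2]))
    # base plate
    m=(Z>.004)&(Z<.016); a,b,c,e={'scene':(75,235,140,225),'side':(265,485,170,295)}[n]
    s=P[c:e,a:b][m[c:e,a:b]]; rect(s[:,:2],'base z%.4f'%np.median(s[:,2]))
    a,b,c,e=box['cell']; s=P[c:e,a:b].reshape(-1,3); print('cell sides', [ (zz, ) for zz in np.percentile(s[:,2],[1,50,99]).round(3)])
im,_,_=load('scene'); im2,_,_=load('side'); im3,_,_=load('wrist')
a=cv2.resize(im[140:300,70:370],None,fx=2.6,fy=2.6,interpolation=cv2.INTER_CUBIC)
cv2.imwrite('pics/c1.png',a)
E
python3 m.py
```

```text
scene table z 0.0002
cell z0.0784 340 [490.5 150.4] [ 41.7 115.3] 85.3 med [0.4579 0.1551]
purp z0.0783 363 [551.7 148. ] [42.5 40. ] 19.8 med [0.5514 0.1482]
turq z0.0782 299 [380.2 212.3] [40.7 44.8] 78.3 med [0.3802 0.2124]
vial z0.0797 187 [464.5 306.3] [31.3 31.2] 12.9 med [0.4646 0.3064]
short z0.0430 383 [612.5 226.8] [41.9 40.1] 11.8 med [0.6122 0.2272]
stage z0.0207 643 [ 567.  -135.1] [83.  86.4] 30.2 med [ 0.5668 -0.1263]
lamp z0.0801 844 [529.4 -22.6] [89.4 78.5] 18.2 med [ 0.5316 -0.0225]
det z0.0791 553 [ 602.5 -228.5] [87.  77.1] 18.9 med [ 0.602  -0.2298]
base z0.0124 2762 [ 549.1 -148.4] [251.3 376.2] 32.0 med [ 0.5912 -0.1275]
cell sides [(np.float64(-0.003),), (np.float64(0.011),), (np.float64(0.082),)]
side table z -0.0
cell z0.0780 303 [455.1 154.8] [43.  40.4] 80.5 med [0.4529 0.1561]
purp z0.0777 262 [551.3 150.6] [43.  40.6] 18.2 med [0.5517 0.1488]
turq z0.0777 309 [380.7 213.5] [42.  40.4] 79.8 med [0.3797 0.2087]
vial z0.0779 335 [421.2 253.7] [165.3  34.5] 53.9 med [0.3928 0.2163]
short z0.0439 131 [573.2 207.1] [145.7  32.3] 43.2 med [0.5972 0.2338]
stage z0.0193 968 [ 564.9 -125.6] [67.5 63.1] 19.1 med [ 0.5616 -0.127 ]
lamp z0.0790 926 [526.8 -22.6] [85.3 75.5] 20.2 med [ 0.5237 -0.0239]
det z0.0785 601 [ 598.5 -229.5] [82.  73.1] 18.7 med [ 0.5962 -0.2322]
base z0.0115 5445 [650.2 -96.3] [326.1 381.9] 21.7 med [ 0.5412 -0.1438]
cell sides [(np.float64(-0.001),), (np.float64(0.012),), (np.float64(0.081),)]
```

View pics/c1.png

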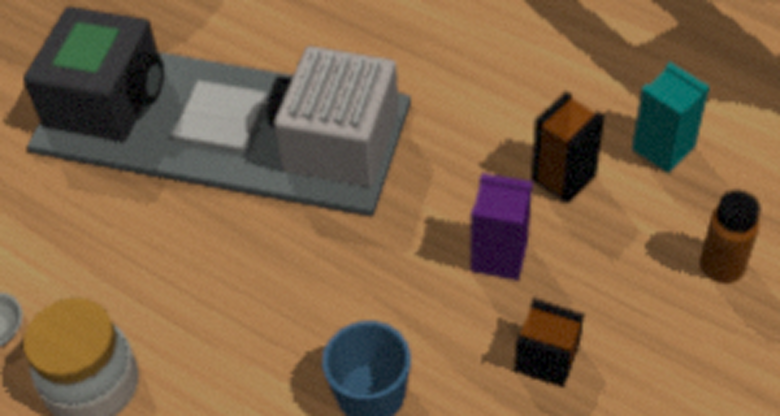

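View pics/wrist0.png

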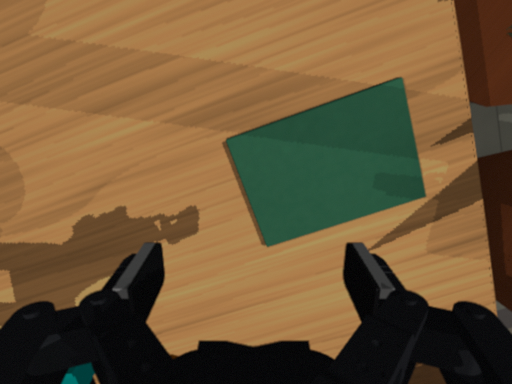

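The crop confirms the tall cell is at crop (568,147), upright, with black plates. The wrist view shows only a green mat, so it is not useful yet. Next I find which axis the glass band runs along.

```bash
cat > n.py <<'E'
from m import load,np,cv2
from h import *
for n,(a,b,c,e) in(('scene',(270,305,172,220)),('side',(185,226,162,222))):
    im,d,p=load(n); P=cloud(d,p)[c:e,a:b].reshape(-1,3); I=im[c:e,a:b].reshape(-1,3).astype(int)
    Q=onplane(p,d.shape,.08)[c:e,a:b].reshape(-1,3)
    m=(P[:,2]>.072)&(P[:,2]<.088)&(np.hypot(P[:,0]-.455,P[:,1]-.155)<.035)
    am=m&(I[:,2]>70)&(I[:,2]>2*I[:,0]); bl=m&(I.max(1)<50)
    for l,k in(('amber',am),('all',m),('amber ray',am),('all ray',m)):
        s=(Q if 'ray' in l else P)[k,:2]*1000; r=cv2.minAreaRect(s.astype(np.float32)); w,v=np.linalg.eigh(np.cov(s.T)); print(n,l,k.sum(),np.round(r[0],1),np.round(r[1],1),round(r[2],1),'pca',np.sqrt(w*12).round(1),np.degrees(np.arctan2(v[1,1],v[0,1])).round(1),s.mean(0).round(1))
E
python3 n.py | grep amber -A9 | grep -E "amber|all "
```

```text
scene amber 188 [452.2 150.9] [37.5 41.6] 76.5 pca [30.3 41.8] 177.8 [453.3 152.1]
scene all 333 [453.7 153.8] [41.9 42.9] 81.1 pca [42.8 43.9] 63.8 [456.  153.6]
scene amber ray 188 [454.6 151.6] [37.5 42.2] 81.4 pca [30.6 41.9] 179.7 [455.  152.9]
scene all ray 333 [457.1 154.5] [44.  46.2] 81.4 pca [43. 45.] -139.3 [457.4 154.2]
side amber 143 [455.8 159. ] [34.6 40.1] 76.3 pca [27.6 41.6] 174.4 [455.4 158.8]
side all 352 [455.  154.8] [42.9 40.6] 81.3 pca [42.3 47.5] 79.8 [452.2 153.6]
side amber ray 143 [454.2 159.3] [33.9 42. ] 79.2 pca [29.8 42.4] -178.8 [452.7 155.6]
side all ray 352 [450.2 150.1] [53.5 46.4] 79.2 pca [42.8 52.2] 62.5 [449.5 150.3]
```

The glass band runs along about 170°, so the plate normal is about 80.5°. The cell centre is about (0.455, 0.1545). The photometer is at about (0.5645, -0.126) with yaw about 19°.

Request:
play_rows --plan '[{"dp": [-3.2,-2.3,-0.2],"spin": -0.05,"grip": 1},{"dp": [-6.4,-4.6,-0.2],"spin": -0.1,"grip": 1},{"dp": [-9.6,-6.9,0],"spin": -0.15,"grip": 1},{"dp": [-12.8,-9.2,0],"spin": -0.178,"grip": 1},{"dp": [-16.0,-11.5,0],"spin": -0.178,"grip": 1}]'

```text
time: 0.57
tool_pos: [0.3056, 0.3778, 0.2499]
eef_rot: [[-0.987, 0.162, -0.0], [0.162, 0.987, -0.001], [0.0, -0.001, -1.0]]
force: [1.7, 0.5, 0.1]
opening: 0.0855
finger_force: 0.0
```

```bash
cat > go.py <<'E'
import sys
from h import *
# args: x y z toolYangle(deg) -> dp cm, spin
o=manip.get_obs(); R=np.array(o['eef_rot']); x,y,z,a=map(float,sys.argv[1:5])
dp=R.T@(np.array([x,y,z])-o['tool_pos'])*100
cur=np.degrees(np.arctan2(R[1,1],R[0,1])); s=-((a-cur+90)%180-90)
print('t',round(o['time'],2),'pos',np.round(o['tool_pos'],4),'yang',cur.round(2),'tilt',R[:,2].round(4),'open',o['opening'],'F',np.round(o['force'],2),'ff',o['finger_force'],'q6',o['joint_positions'][5])
print('dp',dp.round(2),'spin',np.radians(s).round(4))
E
python3 go.py .455 .1545 .2 80.5
```

```text
t 0.57 pos [0.3056 0.3778 0.2499] yang 80.69 tilt [-4.e-04 -6.e-04 -1.e+00] open 0.08547769837655003 F [1.67 0.54 0.09] ff 0.0 q6 -34.63376074461974
dp [-18.36 -19.61   5.  ] spin 0.0032
```

Request:
play_rows --plan '[{"dp": [-2.7,-2.9,0],"spin": 0,"grip": 1},{"dp": [-5.4,-5.8,0],"spin": 0,"grip": 1},{"dp": [-8.1,-8.7,1],"spin": 0,"grip": 1},{"dp": [-10.8,-11.6,2],"spin": 0,"grip": 1},{"dp": [-13.4,-14.4,3],"spin": 0,"grip": 1}]'

```text
time: 0.98
tool_pos: [0.4146, 0.2136, 0.2201]
eef_rot: [[-0.986, 0.164, 0.001], [0.164, 0.986, 0.0], [-0.001, 0.0, -1.0]]
force: [1.9, -0.1, -0.6]
opening: 0.0856
finger_force: 0.0
```

Request:
play_rows --plan '[{"dp": [-2.5,-2.6,1],"spin": 0,"grip": 1},{"dp": [-5,-5.2,2],"spin": 0,"grip": 1},{"dp": [-5,-5.2,2],"spin": 0,"grip": 1},{"dp": [-5,-5.2,2],"spin": 0,"grip": 1}]'

```text
time: 1.32
tool_pos: [0.4551, 0.1542, 0.1995]
eef_rot: [[-0.986, 0.168, -0.002], [0.168, 0.986, -0.0], [0.002, -0.001, -1.0]]
force: [0.1, 0.8, 0.1]
opening: 0.0858
finger_force: 0.0
```

```bash
cat > w.py <<'E'
from h import *
import sys
im,d,p=cap('wrist'); cv2.imwrite('pics/%s.png'%sys.argv[1],im); np.savez('w.npz',im=im,d=d,**{k:np.array(v) for k,v in p.items()})
P=cloud(d,p); Q=onplane(p,d.shape,float(sys.argv[2]))
x,y=map(float,sys.argv[3:5]); H=float(sys.argv[2])
m=(abs(P[...,2]-H)<.006)&(np.hypot(P[...,0]-x,P[...,1]-y)<.04)
I=im.astype(int); am=m&(I[...,2]>60)&(I[...,2]>2*I[...,0])
for l,k in(('all',m),('amber',am)):
    for nm,S in(('depth',P),('ray',Q)):
        s=S[k][:,:2]*1000; r=cv2.minAreaRect(s.astype(np.float32)); w,v=np.linalg.eigh(np.cov(s.T)); print(l,nm,k.sum(),'z%.4f'%np.median(P[k][:,2]),np.round(r[0],1),np.round(r[1],1),round(r[2],1),np.sqrt(w*12).round(1),np.degrees(np.arctan2(v[1,1],v[0,1])).round(1),s.mean(0).round(1))
E
python3 w.py w1 .08 .455 .1545; python3 go.py .455 .1545 .2 80.5
```

```text
all depth 2295 z0.0784 [453.5 155.7] [40.  40.9] 81.2 [40. 41.] 127.1 [452.4 155.8]
all ray 2295 z0.0784 [452.9 155.7] [40.2 41.6] 81.5 [40. 41.] 125.8 [452.1 155.8]
amber depth 1529 z0.0780 [453.7 155.6] [40.5 40. ] 82.2 [29.4 40.2] 167.2 [453.1 155.7]
amber ray 1529 z0.0780 [453.  155.7] [40.3 41.3] 81.9 [29.2 40. ] 167.2 [452.5 155.8]
t 1.37 pos [0.4545 0.1553 0.1998] yang 80.42 tilt [-1.7e-03  1.0e-04 -1.0e+00] open 0.0857750716106128 F [ 0.7  -0.27 -0.81] ff 0.0 q6 -66.62836369708431
dp [-0.06 -0.07 -0.02] spin -0.0014
```

View pics/w1.png

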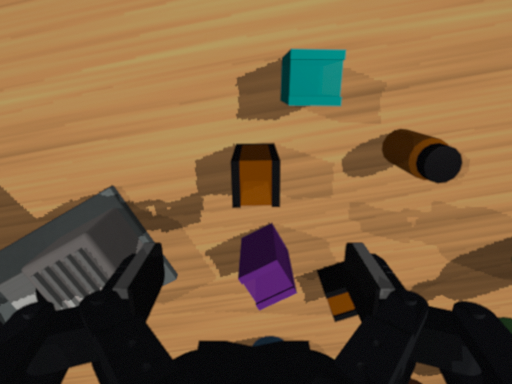

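The wrist view shows the cell at (256,180) with black plates left and right, facing the two fingers. Nothing stands in the way of the fingers. Descending now.

Request:
play_rows --plan '[{"dp": [0.1,0.1,3.5],"spin": -0.01,"grip": 1},{"dp": [0.1,0.1,7],"spin": -0.01,"grip": 1},{"dp": [0.1,0.1,10.5],"spin": -0.01,"grip": 1},{"dp": [0.1,0.1,13.2],"spin": -0.01,"grip": 1},{"dp": [0.1,0.1,15.2],"spin": -0.01,"grip": 1}]'

```text
time: 1.78
tool_pos: [0.4518, 0.1584, 0.0466]
eef_rot: [[-0.988, 0.152, -0.002], [0.152, 0.988, -0.0], [0.002, -0.001, -1.0]]
force: [-0.4, -0.2, 0.7]
opening: 0.0853
finger_force: 0.0
```

Request:
play_rows --plan '[{"dp": [0,0,0],"spin": 0,"grip": 0},{"dp": [0,0,0],"spin": 0,"grip": -0.3},{"dp": [0,0,0],"spin": 0,"grip": -0.6},{"dp": [0,0,0],"spin": 0,"grip": -1},{"dp": [0,0,0],"spin": 0,"grip": -1}]' --grip_force 40

```text
time: 2.2
tool_pos: [0.4551, 0.1578, 0.05]
eef_rot: [[-0.988, 0.154, 0.004], [0.154, 0.988, 0.001], [-0.003, 0.002, -1.0]]
force: [0.0, 0.4, 3.0]
opening: 0.0398
finger_force: 41.4
```

```bash
python3 go.py .4535 .1555 .13 81
```

```text
t 2.2 pos [0.4551 0.1578 0.05  ] yang 81.15 tilt [ 0.0037  0.0011 -1.    ] open 0.039783124733893234 F [0.04 0.41 2.97] ff 41.38766884803772 q6 -67.07322233655611
dp [ 0.1  -0.24 -8.  ] spin 0.0027
```

Gripped at 39.8 mm. Lifting.

Request:
play_rows --plan '[{"dp": [0,0,-1],"spin": 0,"grip": -1},{"dp": [0,0,-3],"spin": 0,"grip": -1},{"dp": [0,0,-6],"spin": 0,"grip": -1},{"dp": [0,0,-9],"spin": 0,"grip": -1},{"dp": [0,0,-12.5],"spin": 0,"grip": -1}]'

```text
time: 2.62
tool_pos: [0.4526, 0.1567, 0.1745]
eef_rot: [[-0.988, 0.154, -0.002], [0.154, 0.988, -0.0], [0.002, -0.001, -1.0]]
force: [0.8, -0.5, -3.4]
opening: 0.0397
finger_force: 40.8
```

```bash
python3 go.py .5645 -.126 .175 19
```

```text
t 2.62 pos [0.4526 0.1567 0.1745] yang 81.12 tilt [-1.7e-03 -3.0e-04 -1.0e+00] open 0.039695125924571764 F [ 0.75 -0.47 -3.44] ff 40.7901406288147 q6 -67.07823635310965
dp [-15.42 -26.21  -0.06] spin 1.0842
```

Request:
play_rows --plan '[{"dp": [-1,-1.8,0],"spin": 0.08,"grip": -1},{"dp": [-2.5,-4.2,0],"spin": 0.18,"grip": -1},{"dp": [-4.1,-7,0],"spin": 0.28,"grip": -1},{"dp": [-5.7,-9.8,0],"spin": 0.39,"grip": -1},{"dp": [-7.4,-12.6,0],"spin": 0.5,"grip": -1}]'

```text
time: 3.03
tool_pos: [0.5074, 0.02, 0.1744]
eef_rot: [[-0.79, 0.613, 0.001], [0.613, 0.79, 0.0], [-0.001, 0.001, -1.0]]
force: [0.7, 0.4, -2.8]
opening: 0.0399
finger_force: 40.9
```

```bash
python3 go.py .5645 -.126 .175 19
```

```text
t 3.03 pos [0.5074 0.02   0.1744] yang 52.2 tilt [ 1.4e-03  1.0e-04 -1.0e+00] open 0.03987557014462524 F [ 0.69  0.4  -2.84] ff 40.877782702445984 q6 -54.72211019439183
dp [-13.46  -8.04  -0.05] spin 0.5795
```

Request:
play_rows --plan '[{"dp": [-3,-1.8,0],"spin": 0.12,"grip": -1},{"dp": [-6,-3.6,0],"spin": 0.24,"grip": -1},{"dp": [-9,-5.4,0],"spin": 0.36,"grip": -1},{"dp": [-11.4,-6.8,0],"spin": 0.47,"grip": -1},{"dp": [-13.4,-8,0],"spin": 0.57,"grip": -1}]'

```text
time: 3.45
tool_pos: [0.5658, -0.1264, 0.1741]
eef_rot: [[-0.333, 0.943, 0.002], [0.943, 0.333, -0.001], [-0.001, 0.001, -1.0]]
force: [1.1, 0.2, -2.2]
opening: 0.0398
finger_force: 40.9
```

Request:
play_rows --plan '[{"dp": [0,0,0],"spin": 0,"grip": -1},{"dp": [0,0,0],"spin": 0,"grip": -1},{"dp": [0,0,0],"spin": 0,"grip": -1}]'

```text
time: 3.7
tool_pos: [0.5643, -0.1235, 0.1735]
eef_rot: [[-0.339, 0.941, -0.001], [0.941, 0.339, 0.001], [0.001, -0.0, -1.0]]
force: [-0.0, 1.0, -2.9]
opening: 0.0399
finger_force: 40.9
```

```bash
python3 go.py .5645 -.126 .175 19
cat > s.py <<'E'
from h import *
ims=[]
for n,(a,b,c,e) in(('wrist',(0,512,0,384)),('scene',(70,240,90,220)),('side',(265,495,110,300))):
    im,d,p=cap(n); P=cloud(d,p); o=manip.get_obs()
    ims.append(cv2.resize(im[c:e,a:b],(390,300),interpolation=cv2.INTER_CUBIC))
    if n=='wrist':
        m=(abs(P[...,2]-.02)<.004)&(np.hypot(P[...,0]-.5645,P[...,1]+.126)<.06)&(im.min(-1)>90)
    else: m=(abs(P[...,2]-.02)<.004)&(np.hypot(P[...,0]-.5645,P[...,1]+.126)<.05)&(im.min(-1)>90)
    if m.sum()>20:
        r=cv2.minAreaRect((P[m][:,:2]*1000).astype(np.float32)); print(n,'stage',m.sum(),r)
        q=cv2.minAreaRect((onplane(p,d.shape,.02)[m][:,:2]*1000).astype(np.float32)); print('  ray',q)
    for l,lo,hi in(('housings',.072,.092),):
        for cx,cy in((.53,-.0225),(.6,-.229)):
            m=(P[...,2]>lo)&(P[...,2]<hi)&(np.hypot(P[...,0]-cx,P[...,1]-cy)<.065)
            if m.sum()>50: r=cv2.minAreaRect((P[m][:,:2]*1000).astype(np.float32)); print(n,l,m.sum(),np.round(r[0],1),np.round(r[1],1),round(r[2],1))
cv2.imwrite('pics/s.png',np.hstack([ims[1],ims[2]])); cv2.imwrite('pics/w.png',ims[0])
E
python3 s.py
```

```text
t 3.7 pos [ 0.5643 -0.1235  0.1735] yang 19.84 tilt [-8.e-04  9.e-04 -1.e+00] open 0.039943794558776696 F [-0.01  0.95 -2.94] ff 40.85015058517456 q6 -36.41188916711216
dp [-0.25 -0.06 -0.15] spin 0.0147
wrist stage 3265 ((561.3839721679688, -116.182373046875), (64.15057373046875, 44.664161682128906), 19.47806167602539)
  ray ((561.4137573242188, -115.91776275634766), (64.38878631591797, 44.388397216796875), 19.921310424804688)
wrist housings 14098 [533.5 -37.3] [90.5 77. ] 19.6
scene stage 608 ((566.3221435546875, -127.79412841796875), (84.0, 64.67395782470703), 19.90037727355957)
  ray ((568.1129150390625, -125.70353698730469), (84.25688171386719, 63.88463592529297), 19.109289169311523)
scene housings 1265 [531.8 -30.4] [91.5 95.6] 19.1
scene housings 1127 [ 599.6 -222.2] [94.4 96.3] 17.9
side stage 877 ((565.19384765625, -125.59072875976562), (66.2743148803711, 63.06780242919922), 19.083343505859375)
  ray ((564.1283569335938, -125.86065673828125), (64.52667236328125, 63.109375), 18.977991104125977)
side housings 1562 [530.1 -28.8] [91.3 93.9] 19.2
side housings 1871 [ 599.5 -228. ] [92.  81.5] 19.9
```

View pics/s.png

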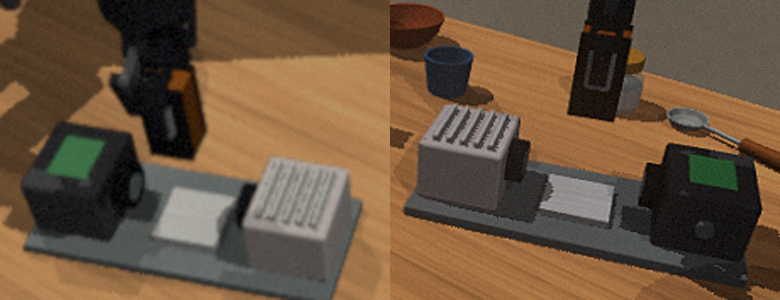

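The pictures show the cell held upright over the stage, with its plates facing ±x and the amber face toward the lamp. The stage sits at crop left (195,215) and right (578,200). I will average the noisy pose readings and measure the held cell's face.

```bash
cat > f.py <<'E'
from h import *
a=np.radians(19.4); ux=np.array([np.cos(a),np.sin(a)]); uy=np.array([-ux[1],ux[0]]); C=np.array([564.5,-126.])
T=[];Y=[]
for i in range(8):
    n=['wrist','side','scene','wrist','wrist','wrist','wrist','wrist'][i]
    im,d,p=cap(n); o=manip.get_obs(); T.append(o['tool_pos']);R=np.array(o['eef_rot']);Y.append(np.degrees(np.arctan2(R[1,1],R[0,1])))
    if i<3:
        P=cloud(d,p); I=im.astype(int)
        am=(I[...,2]>50)&(I[...,2]>2*I[...,0])&(I[...,1]>1.25*I[...,0])&(np.hypot(P[...,0]-.5645,P[...,1]+.126)<.06)&(P[...,2]>.06)
        if am.sum()>20:
            s=P[am]; xy=s[:,:2]*1000-C; print(n,am.sum(),'z',np.percentile(s[:,2],[2,98]).round(4),'u',np.percentile(xy@ux,[2,50,98]).round(1),'v',np.percentile(xy@uy,[2,50,98]).round(1))
        bl=(np.hypot(P[...,0]-.5645,P[...,1]+.126)<.05)&(P[...,2]>.03)&(P[...,2]<.21)
        xy=P[bl][:,:2]*1000-C; z=P[bl][:,2]
        for lo,hi in((.125,.15),):
            k=(z>lo)&(z<hi); 
            if k.sum()>20: print('  lowcell',k.sum(),np.percentile(xy[k]@ux,[2,50,98]).round(1),np.percentile(xy[k]@uy,[2,50,98]).round(1))
        if len(z): print('  zmin',np.percentile(z,[1,3]).round(4))
T=np.array(T); print('tcp',T.mean(0).round(4),T.std(0).round(4),'uv',((T.mean(0)[:2]*1000-C)@np.c_[ux,uy]).round(2),'yaw',np.mean(Y).round(2),np.std(Y).round(2),o['time'])
E
python3 f.py
```

```text
wrist 10237 z [0.1372 0.2156] u [-12.8   0.2  22.7] v [-12.6  16.5  23.2]
  lowcell 1206 [-19.2  -0.2  19. ] [22.5 23.1 23.9]
  zmin [0.1289 0.1376]
side 108 z [0.0652 0.2243] u [-57.2  -2.1  15.1] v [-49.2   6.   55.5]
  lowcell 434 [-21.  -19.1 -17.2] [-15.9   3.3  22.4]
  zmin [0.1244 0.1265]
scene 364 z [0.1235 0.438 ] u [-44.4  -2.1  52.5] v [-18.1  21.5  37.9]
  lowcell 228 [-16.5  20.1  22.2] [-15.8  13.2  23.1]
  zmin [0.1237 0.1262]
tcp [ 0.5649 -0.1232  0.1734] [0.0002 0.0003 0.0001] uv [1.33 2.55] yaw 19.89 0.03 4.25
```

View pics/w.png

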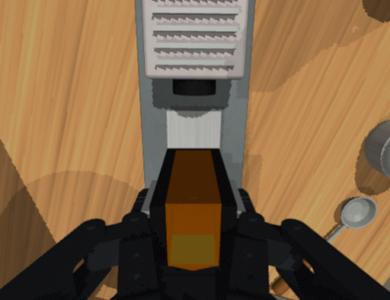

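The wrist view shows the held cell between lamp and detector, at (193,210) in the resized frame. It is about 3.1 mm too far toward the lamp, centred in x, and its underside is at about z = 0.1245. I will correct and lower.

Request:
play_rows --plan '[{"dp": [-0.31,0,0.5],"spin": 0.01,"grip": -1},{"dp": [-0.31,0,2.5],"spin": 0.01,"grip": -1},{"dp": [-0.31,0,5],"spin": 0.01,"grip": -1},{"dp": [-0.31,0,7.2],"spin": 0.01,"grip": -1},{"dp": [-0.31,0,9],"spin": 0.01,"grip": -1}]'

```text
time: 4.67
tool_pos: [0.5656, -0.1269, 0.0815]
eef_rot: [[-0.329, 0.944, -0.001], [0.944, 0.329, 0.0], [0.001, -0.001, -1.0]]
force: [-1.6, -0.5, -2.6]
opening: 0.0394
finger_force: 40.9
```

Request:
play_rows --plan '[{"dp": [0,0,0.4],"spin": 0,"grip": -1},{"dp": [0,0,0.6],"spin": 0,"grip": -1},{"dp": [0,0,0.6],"spin": 0,"grip": -1},{"dp": [0,0,0.6],"spin": 0,"grip": -1}]'

```text
time: 5.0
tool_pos: [0.5672, -0.1272, 0.0783]
eef_rot: [[-0.33, 0.944, 0.002], [0.944, 0.33, -0.001], [-0.001, 0.002, -1.0]]
force: [-0.5, 0.5, -1.6]
opening: 0.0397
finger_force: 40.9
```

```bash
sed -i 's/(.125,.15),/(.035,.05),/' f.py; python3 f.py; python3 go.py .5645 -.126 .069 19.3
```

```text
wrist 9524 z [0.0645 0.1304] u [-22.4   1.2  26.4] v [-17.9   9.7  18. ]
  lowcell 704 [-17.7   1.5  20.6] [17.2 17.8 18.5]
  zmin [0.0397 0.0562]
side 92 z [0.0657 0.1886] u [-32.3  -3.4  15.6] v [-54.4  14.7  55.2]
  lowcell 205 [-19.9 -18.  -16.3] [-20.3  -1.9  17.9]
  zmin [0.0322 0.0361]
scene 239 z [0.0655 0.3757] u [-54.1  -0.1  36.5] v [-33.   15.1  33.6]
  lowcell 108 [-16.   19.8  22.7] [-21.9   5.5  16.1]
  zmin [0.0324 0.036 ]
tcp [ 0.5669 -0.127   0.0783] [0.0003 0.0001 0.0003] uv [ 1.89 -1.73] yaw 19.25 0.0 5.4
t 5.4 pos [ 0.5664 -0.1268  0.0778] yang 19.25 tilt [ 8.e-04 -2.e-04 -1.e+00] open 0.03977660831188394 F [-0.47 -1.03 -2.2 ] ff 40.86965024471283 q6 -36.045517021787106
dp [ 0.14 -0.15  0.88] spin -0.0008
```

Request:
play_rows --plan '[{"dp": [0.17,-0.1,0],"spin": 0,"grip": -1},{"dp": [0.17,-0.1,0.2],"spin": 0,"grip": -1},{"dp": [0.17,-0.1,0.5],"spin": 0,"grip": -1},{"dp": [0.17,-0.1,0.6],"spin": 0,"grip": -1},{"dp": [0.17,-0.1,0.6],"spin": 0,"grip": -1}]'

```text
time: 5.82
tool_pos: [0.5643, -0.1254, 0.0707]
eef_rot: [[-0.33, 0.944, -0.001], [0.944, 0.33, 0.0], [0.001, -0.001, -1.0]]
force: [0.2, -0.1, -2.1]
opening: 0.0399
finger_force: 40.9
```

```bash
python3 f.py; python3 go.py .5645 -.126 .069 19.3
```

```text
wrist 9188 z [0.0639 0.1227] u [-24.1  -0.6  39.1] v [-15.3  11.6  20.7]
  lowcell 804 [-20.   -0.5  18.3] [19.9 20.5 21.2]
  zmin [0.039  0.0538]
side 97 z [0.0657 0.181 ] u [-28.6  -6.2  18.3] v [-54.3  18.   55.2]
  lowcell 202 [-21.8 -20.  -18.4] [-17.7   0.6  20.6]
  zmin [0.0323 0.0362]
scene 242 z [0.0636 0.383 ] u [-52.3  -0.8  34.4] v [-32.2  16.2  52.2]
  lowcell 101 [-17.4  17.4  20.1] [-19.7  12.7  18.2]
  zmin [0.0315 0.0362]
tcp [ 0.5647 -0.1255  0.0712] [0.0001 0.     0.0002] uv [0.32 0.37] yaw 19.25 0.0 6.2167
t 6.22 pos [ 0.5647 -0.1256  0.0714] yang 19.25 tilt [ 2.e-04 -1.e-04 -1.e+00] open 0.03979239692221741 F [ 0.23  0.37 -2.26] ff 40.86983621120453 q6 -35.96607548579199
dp [-0.03 -0.04  0.24] spin -0.0009
```

The cell is centred to about 0.5 mm. Now the gentle touchdown.

Request:
play_rows --plan '[{"dp": [0,0,0.06],"spin": 0,"grip": -1},{"dp": [0,0,0.12],"spin": 0,"grip": -1},{"dp": [0,0,0.16],"spin": 0,"grip": -1},{"dp": [0,0,0.16],"spin": 0,"grip": -1}]'

```text
time: 6.55
tool_pos: [0.5647, -0.1255, 0.0701]
eef_rot: [[-0.33, 0.944, 0.0], [0.944, 0.33, -0.0], [-0.0, 0.0, -1.0]]
force: [-0.8, -0.3, 1.6]
opening: 0.0393
finger_force: 41.4
```

The force went from -2.2 to +1.6 N, so the cell is standing on the stage. Releasing slowly.

Request:
play_rows --plan '[{"dp": [0,0,0],"spin": 0,"grip": -1},{"dp": [0,0,0],"spin": 0,"grip": -1},{"dp": [0,0,0],"spin": 0,"grip": 0.0},{"dp": [0,0,0],"spin": 0,"grip": 0.1},{"dp": [0,0,0],"spin": 0,"grip": 0.2}]' --grip_force 20

```text
time: 6.97
tool_pos: [0.565, -0.1256, 0.0697]
eef_rot: [[-0.33, 0.944, 0.001], [0.944, 0.33, -0.0], [-0.0, 0.0, -1.0]]
force: [-1.5, -1.0, -0.1]
opening: 0.0513
finger_force: 0.0
```

Request:
play_rows --plan '[{"dp": [0,0,0],"spin": 0,"grip": 0.5},{"dp": [0,0,0],"spin": 0,"grip": 0.8},{"dp": [0,0,0],"spin": 0,"grip": 0.8},{"dp": [0,0,0],"spin": 0,"grip": 0.8}]'

```text
time: 7.3
tool_pos: [0.5647, -0.1256, 0.0697]
eef_rot: [[-0.33, 0.944, -0.0], [0.944, 0.33, 0.0], [0.0, -0.0, -1.0]]
force: [0.0, -0.1, 0.2]
opening: 0.0768
finger_force: 0.0
```

```bash
python3 f.py; python3 go.py .5645 -.126 .069 19.3
```

```text
wrist 9014 z [0.0634 0.1115] u [-13.4  -0.6  12.6] v [-15.2  11.1  20.5]
  lowcell 792 [-19.5  -0.4  18.7] [19.7 20.2 21. ]
  zmin [0.0379 0.0513]
side 95 z [0.0656 0.1824] u [-36.6 -11.8  15.7] v [-23.3  18.6  55.2]
  lowcell 150 [-22.  -20.  -18.3] [-18.2   0.8  20.2]
  zmin [0.0317 0.0357]
scene 247 z [0.0639 0.3812] u [-45.2   1.8  36.8] v [-31.5  13.4  51.3]
  lowcell 73 [-19.9  14.6  20.3] [-0.6 16.6 18.2]
  zmin [0.0316 0.0371]
tcp [ 0.5647 -0.1255  0.0697] [0. 0. 0.] uv [0.31 0.38] yaw 19.25 0.0 7.7
t 7.7 pos [ 0.5647 -0.1255  0.0697] yang 19.25 tilt [-0.  0. -1.] open 0.07672399276315678 F [-0.32 -0.81  0.07] ff 0.0 q6 -35.966813906260896
dp [-0.04 -0.03  0.07] spin -0.0009
```

Released, and the cell stayed put. Backing straight up.

Request:
play_rows --plan '[{"dp": [0,0,-1],"spin": 0,"grip": 0.8},{"dp": [0,0,-3],"spin": 0,"grip": 0.8},{"dp": [0,0,-6],"spin": 0,"grip": 0.8},{"dp": [0,0,-9.5],"spin": 0,"grip": 0.8},{"dp": [0,0,-13],"spin": 0,"grip": 0.8}]'

```text
time: 8.12
tool_pos: [0.564, -0.1253, 0.2013]
eef_rot: [[-0.33, 0.944, -0.001], [0.944, 0.33, 0.0], [0.001, -0.001, -1.0]]
force: [0.6, -0.5, -0.3]
opening: 0.0768
finger_force: 0.0
```

Request:
play_rows --plan '[{"dp": [0,-3,-2],"spin": 0,"grip": 0.8},{"dp": [0,-6,-4],"spin": 0,"grip": 0.8},{"dp": [0,-8,-5],"spin": 0,"grip": 0.8},{"dp": [0,-8,-5],"spin": 0,"grip": 0.8},{"dp": [0,-8,-5],"spin": 0,"grip": 0.8}]'

```text
time: 8.53
tool_pos: [0.4889, -0.1523, 0.2514]
eef_rot: [[-0.328, 0.945, 0.003], [0.945, 0.328, -0.001], [-0.002, 0.003, -1.0]]
force: [0.9, -0.1, 0.7]
opening: 0.0769
finger_force: 0.0
```

```bash
python3 w.py w9 .1 .5645 -.126; sed -i 's/pics\/s.png/pics\/s9.png/' s.py; python3 s.py
```

```text
all depth 1875 z0.0984 [ 563.8 -125.1] [40.4 40. ] 19.4 [40.5 41.3] -169.9 [ 563.3 -124.7]
all ray 1875 z0.0984 [ 563.1 -125. ] [41.3 41.1] 20.0 [40.4 41.3] -173.1 [ 562.9 -124.5]
amber depth 1169 z0.0980 [ 563.7 -125.4] [27.2 39.8] 19.9 [26.2 40.1] 109.8 [ 563.8 -124.7]
amber ray 1169 z0.0980 [ 563.2 -124.6] [25.9 39.1] 19.2 [25.8 39.9] 109.8 [ 563.1 -124.4]
wrist stage 931 ((564.761962890625, -125.22322082519531), (64.68436431884766, 64.14253234863281), 19.01732635498047)
  ray ((564.6571655273438, -125.24614715576172), (65.30718994140625, 63.87230682373047), 19.341506958007812)
wrist housings 9724 [530.5 -30.2] [90.  92.3] 19.3
wrist housings 3795 [ 598.1 -221.4] [89.7 94.6] 19.4
scene stage 218 ((564.6859741210938, -127.5386962890625), (66.4450454711914, 63.7673225402832), 19.622699737548828)
  ray ((565.1386108398438, -127.25157165527344), (66.68806457519531, 62.94234085083008), 19.143571853637695)
scene housings 1260 [531.7 -30.4] [92.1 95.5] 18.4
scene housings 1111 [ 600.4 -223. ] [91.3 92.9] 19.6
side stage 256 ((564.2432861328125, -125.83917236328125), (66.71967315673828, 62.84115219116211), 19.181055068969727)
  ray ((564.1167602539062, -125.6865463256836), (64.23167419433594, 62.9708137512207), 18.7746524810791)
side housings 1553 [530.2 -29.1] [91.  94.9] 19.2
side housings 1875 [ 597.1 -222.6] [91.3 93.7] 20.1
```

View pics/s9.png

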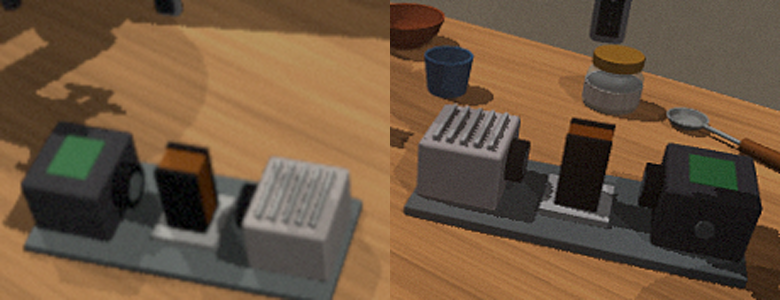

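View pics/w9.png

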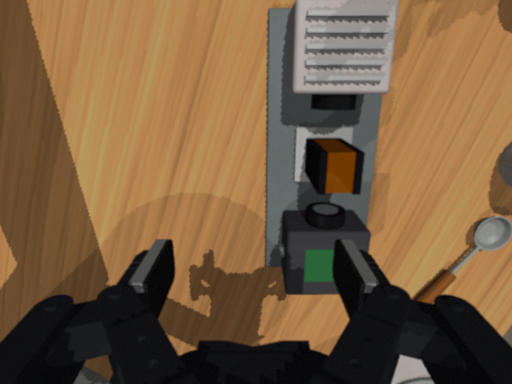

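The cell stands upright on the stage at (335,165) in the wrist view, about 1 mm from centre. Its top is at z of about 0.1, its yaw is 19.5° against 19.3° for the stage, and the glass band runs from lamp to detector. The robot is clear.

```bash
python3 -c "
from workcell import manip; print(manip.sign_off())"
```

```text
the job is handed in; nothing more can be done
None
```

The tall cell is standing upright on the photometer's stage, about 1 mm from the middle and within about 0.5° of square, with its clear faces toward the lamp and the detector; the short cell and the vial were not touched, and the job was handed in at about 9 s.

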